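# Put the pouring jugs away, handles out

## Task

Put the three steel jugs away in the low divider frame, each in the bay that suits its size (largest jug in the widest bay, smallest in the narrowest), standing upright wholly inside the bay with its handle pointing straight out of the frame's open side and its pouring lip towards the back rail. One jug already stands in the widest bay, and it may be the wrong one or face the wrong way. Set the jugs down rather than drop them, and leave the other stock where it stands.

Things in the scene. Friction and masses are not known exactly. Their poses are not given: they have to be found in the camera images.
- frame: Low open-bottomed metal divider frame fixed to the bench: four parallel dividers (8 mm thick, 25 mm high, 100 mm long along the frame's x) joined by a back rail (8 mm thick, 25 mm high) along its +x side; the -x side is open (the front). 308 mm wide along y. Origin at bench height in the middle of the dividers' length and of the frame's width; z up, +x towards the back rail, -x out of the open side. There is no floor: jugs stand on the bench at z = 0.
- bay_l (a point): Centre, at bench height, of the frame's widest bay (104 mm clear between its dividers, 100 mm deep from the open front to the back rail), at y = -94 mm in the frame; same axes as the frame.
- bay_m (a point): Centre, at bench height, of the frame's middle bay (92 mm clear between its dividers, 100 mm deep from the open front to the back rail), at y = 12 mm in the frame; same axes as the frame.
- bay_s (a point): Centre, at bench height, of the frame's narrowest bay (80 mm clear between its dividers, 100 mm deep from the open front to the back rail), at y = 106 mm in the frame; same axes as the frame.
- jug_large: Empty steel pouring jug, the largest of three: straight round body 66 mm in outside diameter, 135 mm high, open top, walls 4 mm, about 300 g. Origin at the centre of its underside, z up. Its pouring lip (30 mm or less wide, in the top 20 mm, reaching about 20 mm beyond the body) points along +x; its handle is a vertical loop of 9 mm round bar on the -x side, reaching 66 mm from the axis, between 31 mm above the base and 128 mm.
- jug_large_handle (a point): Middle of the upright grip bar of the jug_large handle, 61 mm from the jug's axis on its -x side.
- jug_medium: Empty steel pouring jug, the middle-sized of three: straight round body 58 mm in outside diameter, 110 mm high, open top, walls 4 mm, about 240 g. Origin at the centre of its underside, z up. Its pouring lip (30 mm or less wide, in the top 20 mm, reaching about 20 mm beyond the body) points along +x; its handle is a vertical loop of 9 mm round bar on the -x side, reaching 62 mm from the axis, between 31 mm above the base and 103 mm.
- jug_medium_handle (a point): Middle of the upright grip bar of the jug_medium handle, 57 mm from the jug's axis on its -x side.
- jug_small: Empty steel pouring jug, the smallest of three: straight round body 50 mm in outside diameter, 85 mm high, open top, walls 4 mm, about 180 g. Origin at the centre of its underside, z up. Its pouring lip (30 mm or less wide, in the top 20 mm, reaching about 20 mm beyond the body) points along +x; its handle is a vertical loop of 9 mm round bar on the -x side, reaching 58 mm from the axis, between 31 mm above the base and 78 mm.
- jug_small_handle (a point): Middle of the upright grip bar of the jug_small handle, 53 mm from the jug's axis on its -x side.
- tin: Bystander: closed tin, 52 mm diameter, 100 mm high. Origin of every bystander but the spatula is at the centre of its underside.
- bottle: Bystander: plastic bottle, 60 mm diameter, 190 mm high.
- carton: Bystander: plain carton, 50 x 50 mm, 150 mm high.
- jar: Bystander: glass jar, 60 mm diameter, 90 mm high.
- yeast_box: Bystander: cardboard box, 60 x 90 mm (x, y), 130 mm high.
- bowl: Bystander: plastic bowl, 140 mm diameter, 55 mm high.
- spatula: Bystander: spatula lying on the bench, 280 mm long along its x axis and up to 20 mm high, its 65 mm wide blade towards +x, origin at bench height in the middle of its length.
Not all that is in view belongs to the job. Leave any green or turquoise look-alike of the jug_medium alone.

How it is judged:
By the outcome, as a careful person would: the job done as asked, in the order asked, and still so for the second after the job is handed in, with the robot touching nothing.
It also fails if it takes over 72 s, if anything falls off the work surface, if the arm or the gripper's body presses on something with over 40 N, if the wrist force passes 120 N, or if a joint passes its speed limit or range.

## Robot

A 6-joint arm with a two-finger parallel gripper is mounted at the origin on the work surface. World frame = base frame: x ahead of the robot, y to its left, z up, the work surface at z = 0. Lengths are in m, angles in rad, forces in N, time in s.
With the tool pointing down it reaches from about 0.375 to 0.75 m from the base axis. Payload 9 kg.
Tool frame: the origin (TCP) lies on the centre line of the jaws, within the pads' length; the fingertips stand 19 mm ahead of it and the grasp point (between the pads) is the TCP; z points along the fingers, x is the direction in which the jaws open and shut, and the axes are right-handed (so a half turn about z gives the same grasp; the last joint's range is limited). The gripper opens to 85 mm and grips with 20 to 120 N. Pads are 22 mm wide; open, the fingers measure 114 mm over their backs; the gripper's body (76 mm by 85 mm) begins 54 mm behind the grasp point. The pads swing forward as they close: fully open they stand 13 mm farther back than shut.
Start: joints at [-1.368, 0.104, 0.097, 1.564, 0, 1.353], TCP at [0.245, -0.548, 0.25] pointing down, gripper open.
Joint ranges: [-2.99, 2.99], [-0.84, 1.86], [-1.1, 1.16], [-1.84, 2.11], [-1.51, 1.56], [-3.14, 3.14]. Speed limits (rad/s): [2.22, 2.22, 2.57, 3.14, 3.14, 3.14].

## Interface

Orientations are given as a unit quaternion [x, y, z, w].
In Python, from rig import manip, camera, nets gives the robot as it stands.
- The arm moves only by the tool arm_command, never from a script. Its argument "rows" is text: rows parted by semicolons, each of 7 numbers parted by spaces: the shift along the world's x, y, z in m, then the turn, a rotation vector about the world's x, y, z in rad, then the finger opening in m, from 0 to 0.0854. A call has 1 to 20 rows; each row shifts and turns the pose as measured when the row begins; what a row does not reach is not made up. A row lasts 1/8 s, in which the tool goes at most 62.5 mm and 10.7 degrees, less where a joint would pass 70% of its speed; a pose out of reach is approached as far as the arm can. A call with a gripper value outside its range is refused whole. The fingers move at their own pace and stop on an object; the grip force is fixed at half the most. Time passes only in rows, so rows that do not move let the fingers close. It gives the time, the measured TCP pose, the force and the opening at its end, in the units of the state.
- manip.get_obs(): the state, without advancing time (a new reading comes with each control period).
- camera(name): name is "side" or "top" or "wrist"; returns a dict with "img" (480x640x3 uint8, blue, green, red), "mtx" (3x3 intrinsics, pixels), "rvec" (rotation vector, rad) and "tvec" (3), from world to camera coordinates, as OpenCV has them. Camera axes: x right, y down, z forward; pixel columns grow to the right and rows downward; lengths in m; the calibration is good to about 2 mm. A picture is of the moment at which its call begins. There is no depth.
- manip.sign_off(): hands the job in, once; it reports no verdict.
Trained networks look in a picture, given as the dict that the camera call returned (one of the last four; its "shot" number tells which), for a name from the list of things; names that differ only in an ending like _2 or _b are one class to them, and where a whole thing is asked for, a point or a joint stands for the part that bears it (a point fixed in the world has none). Each returns a list of dicts, best first, with "score" (0 to 1); they miss things now and then, are a little off and sometimes report something else, mostly with a low value. They report only what shows in the picture. A call takes as long as a camera call. They do not tell look-alikes from the thing itself.
- nets.recognise(picture, target): "bbox" ([left, top, right, bottom] in pixels, round what is visible of it).
- nets.masks_of(picture, target): "mask" (480x640 bool, what is visible of it) and "bbox" ([left, top, right, bottom] in pixels, round what is visible of it).
- nets.spot_point(picture, target): "at" ([row, column] in pixels: a listed point, or the origin of a listed thing).
The state is a dict: "clock": time; "joint_pos": joint angles; "qd": joint speeds; "joint_efforts": joint torques, N m; "tcp_pos": TCP position; "orientation": TCP orientation; "ft_force": force on the tool from outside, world axes, zero at the start; "ft_torque": the same for the moment, N m; "finger_gap": opening from 0.0 (shut) to 1.0 (fully open).
Only numpy, scipy, OpenCV 4.12 (cv2) and the standard library are available. Lean on these libraries where they do the work, as an engineer would, in place of code of your own. Each camera call takes 0.05 s, during which the arm holds its last target.

## Working session

There is one attempt and no reset: what is moved stays moved. The work goes in short steps, Python scripts to look and compute and a tool call to move; the robot and the scene stay as the last step left them, time stands still between calls to the robot, and variables do not carry over. Pictures are saved under pics/ and viewed, and the job is handed in when it is done.

Besides the shell and the picture viewer there is one more tool, called after ">>>" as name(argument=value, ...), one argument or row to a line, values as JSON. arm_command: Moves the arm, as the interface text tells. Its arguments: {"type":"object","properties":{"rows":{"type":"string"}},"required":["rows"]}

```bash
mkdir -p pics; ls; python3 - <<'E'
from rig import manip, camera, nets
import cv2,numpy as np
for n in ["top","side"]:
    c=camera(n); cv2.imwrite(f"pics/{n}0.png",c["img"])
    print(n,c["mtx"].tolist(),c["rvec"],c["tvec"])
    for t in ["frame","jug_large","jug_medium","jug_small"]:
        print(t,[(round(r["score"],2),[int(v) for v in r["bbox"]]) for r in nets.recognise(c,t)][:5])
print(manip.get_obs())
E
```

```text
pics
top [[493.66165837867953, 0.0, 319.81171399050953], [0.0, 493.66165837867953, 236.81010962165715], [0.0, 0.0, 1.0]] [ 2.17003961 -2.18765806  0.11033113] [-0.03145699  0.53330616  1.37849017]
frame [(0.6, [155, 191, 268, 265]), (0.57, [334, 220, 363, 249])]
jug_large [(0.74, [220, 195, 257, 226]), (0.49, [338, 223, 362, 246])]
jug_medium [(0.85, [408, 245, 441, 270]), (0.71, [473, 244, 501, 276]), (0.6, [453, 297, 488, 326]), (0.59, [156, 190, 270, 265])]
jug_small [(0.76, [335, 220, 361, 248]), (0.2, [404, 246, 443, 269])]
side [[538.0121746671211, 0.0, 311.53515964167684], [0.0, 538.0121746671211, 228.0947139932971], [0.0, 0.0, 1.0]] [ 0.68748131 -2.58672131  1.20274269] [0.46513684 0.23593467 1.15449946]
frame [(0.72, [193, 267, 277, 382])]
jug_large [(0.81, [221, 235, 269, 302]), (0.52, [193, 271, 274, 383])]
jug_medium [(0.72, [374, 157, 401, 202]), (0.57, [468, 156, 473, 173])]
jug_small [(0.73, [320, 191, 342, 230]), (0.18, [194, 268, 275, 384])]
{'clock': 0.5, 'joint_pos': array([-1.36768684e+00,  1.04098856e-01,  9.72896066e-02,  1.56390352e+00,
        4.03105701e-05,  1.35313567e+00]), 'qd': array([ 0.000628  , -0.00021776,  0.00155535, -0.00022241, -0.00113254,
        0.0013872 ]), 'joint_efforts': array([-1.07642180e-03, -5.56275916e+01,  5.03385615e+01,  1.69053885e-03,
       -2.68454296e-04, -4.91742540e-06]), 'tcp_pos': array([ 0.24512446, -0.54767251,  0.25032563]), 'orientation': array([ 8.39185182e-01, -5.43845776e-01,  4.36820078e-05,  1.56087583e-05]), 'ft_force': array([-0.13819275, -0.40706956,  0.01379574]), 'ft_torque': array([-0.01605173,  0.03935142,  0.01492157]), 'finger_gap': 0.9988850067734996}
```

```bash
python3 - <<'E'
import cv2
t=cv2.imread("pics/top0.png"); s=cv2.imread("pics/side0.png")
cv2.imwrite("pics/t1.png",cv2.resize(t[170:350,130:350],None,fx=3.5,fy=3.3,interpolation=cv2.INTER_CUBIC)[:600,:800])
cv2.imwrite("pics/t2.png",cv2.resize(t[200:350,320:520],None,fx=4,fy=4,interpolation=cv2.INTER_CUBIC))
E
```

```text
(no output)
```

View pics/top0.png

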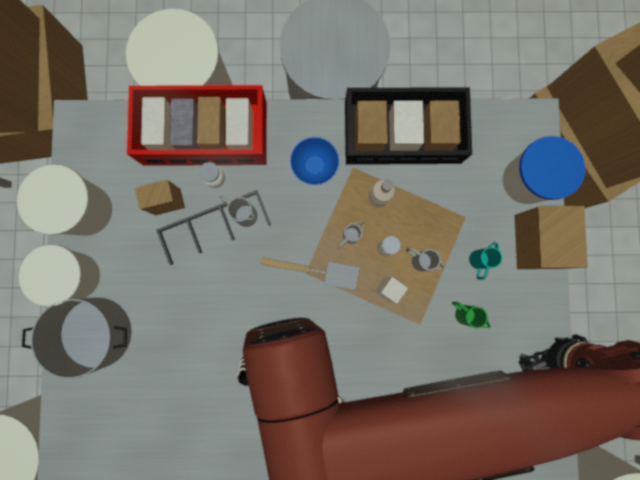

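View pics/side0.png

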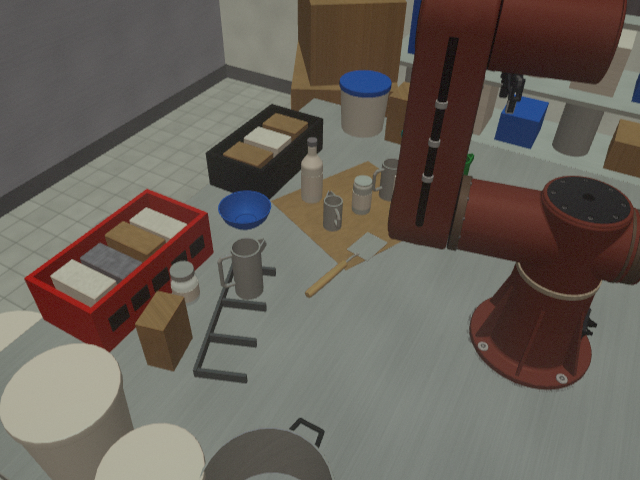

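View pics/t1.png

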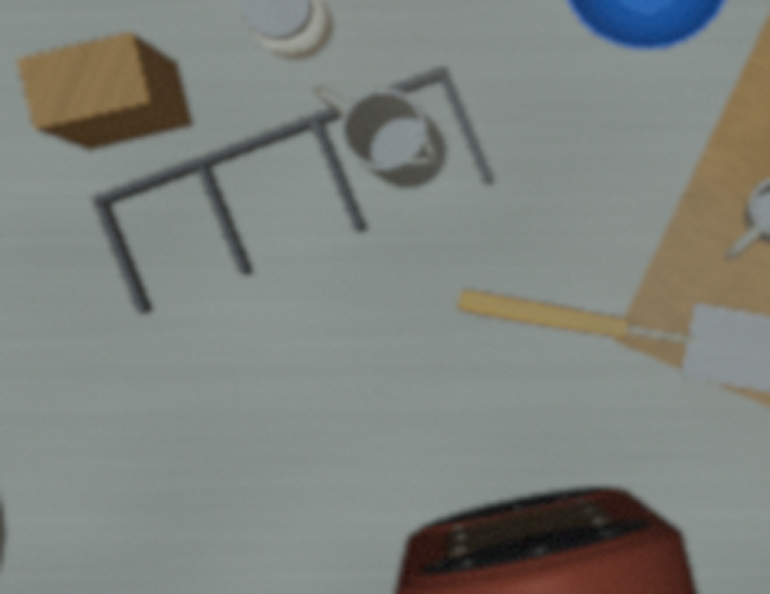

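View pics/t2.png

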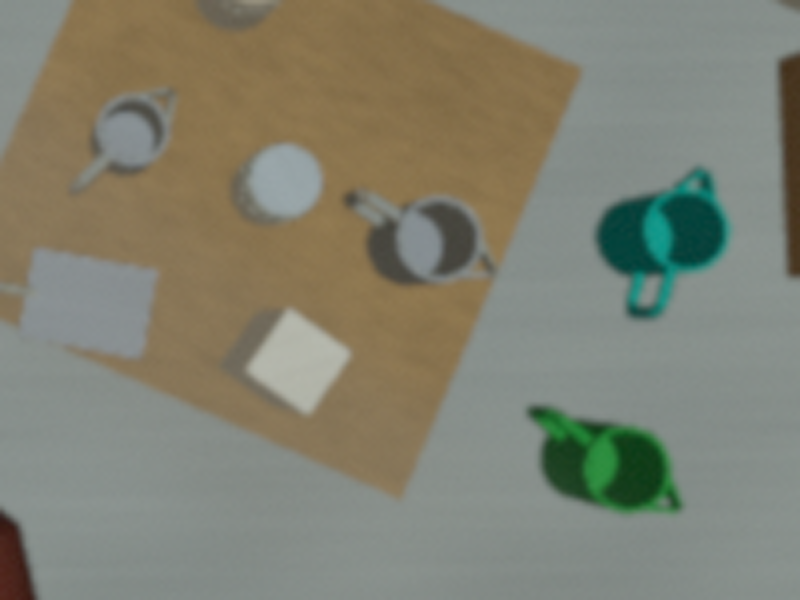

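The steel jugs are at top-view pixels (241,210) standing in the frame's right bay with its handle over the back rail, (428,260) on the board, and (352,232) on the board. The look-alikes are turquoise (487,258) and green (471,314), so I leave those. Next I measure poses and check the sizes.

```bash
cat > h.py <<'E'
from rig import manip, camera, nets
import cv2,numpy as np
def unproj(c,uv,z):
    R,_=cv2.Rodrigues(c["rvec"]); t=np.array(c["tvec"]).ravel()
    d=R.T@np.linalg.inv(c["mtx"])@np.array([uv[0],uv[1],1.]); o=-R.T@t
    return o+d*(z-o[2])/d[2]
def proj(c,P):
    return cv2.projectPoints(np.array(P,float).reshape(-1,3),c["rvec"],np.array(c["tvec"],float),c["mtx"],None)[0].reshape(-1,2)
DIM={"jug_large":(.033,.135,.061,.066),"jug_medium":(.029,.110,.057,.062),"jug_small":(.025,.085,.053,.058)}
def jugpts(n,x,y,a):
    r,h,g,o=DIM[n]
    th=np.linspace(0,2*np.pi,60,endpoint=False)
    rim=np.c_[r*np.cos(th),r*np.sin(th),0*th+h]; base=rim*[1,1,0]
    zt=h-.007
    hd=np.array([[-r,0,zt],[-o,0,zt],[-o,0,.031],[-r,0,.031]])
    lip=np.array([[r*.9,.015,h],[r+.02,0,h],[r*.9,-.015,h]])
    R=np.array([[np.cos(a),-np.sin(a),0],[np.sin(a),np.cos(a),0],[0,0,1]])
    return [p@R.T+[x,y,0] for p in(rim,base,hd,lip)]
def draw(c,im,n,p,col):
    for q in jugpts(n,*p):
        cv2.polylines(im,[np.int32(np.round(proj(c,q)*16))],False,col,1,cv2.LINE_AA,4)
def sil(c,n,p):
    m=np.zeros((480,640),np.uint8)
    rim,base,hd,lip=jugpts(n,*p)
    S=16
    def poly(P): 
        return np.int32(np.round(P*S))
    hull=cv2.convexHull(np.float32(np.r_[proj(c,rim),proj(c,base)])); cv2.fillPoly(m,[poly(hull[:,0])],1,cv2.LINE_8,4)
    lip2=lip.copy();lip2=np.r_[lip,lip[1:2]*0+np.array([[*lip[[0,2],:2].mean(0),lip[0,2]-.02]])]
    cv2.fillPoly(m,[poly(cv2.convexHull(np.float32(proj(c,lip2)))[:,0])],1,cv2.LINE_8,4)
    q=hd.copy();
    cen=(rim.mean(0)+base.mean(0))/2
    d=hd[1]-hd[0];d/=np.linalg.norm(d)
    q[1]-=d*.0045;q[2]-=d*.0045;q[:2,2]-=.0045;q[2:,2]+=.0045
    w=max(1,int(round(.009*c["mtx"][0,0]/np.linalg.norm(np.array(c["tvec"])+cv2.Rodrigues(c["rvec"])[0]@cen))))
    cv2.polylines(m,[poly(proj(c,q))],False,1,w,cv2.LINE_8,4)
    return m.astype(bool)
E
python3 - <<'E'
from h import *
T=camera("top");S=camera("side")
for n in ["frame","bay_l","bay_m","bay_s","jug_large","jug_medium","jug_small","jug_large_handle","jug_medium_handle","jug_small_handle"]:
    for c,k in((T,"T"),(S,"S")):
        for r in nets.spot_point(c,n)[:4]:
            v=r["at"]; z=0
            if "handle" in n: z={"l":.0795,"m":.067,"s":.0545}[n[4]]
            print(k,n,round(r["score"],2),np.round(v,1),np.round(unproj(c,(v[1],v[0]),z)[:2],3))
# rim measure: candidate interpretations
for bb in nets.recognise(T,"tin")[:3]+nets.recognise(T,"bowl")[:1]: print(bb)
E
```

```text
T frame 0.65 [232.  215.3] [0.552 0.266]
S frame 0.84 [322.8 239.7] [0.56  0.274]
T bay_l 0.76 [242.3 182.1] [0.522 0.361]
T bay_l 0.72 [230.1 209.4] [0.557 0.283]
T bay_m 0.76 [242.3 182.1] [0.522 0.361]
T bay_m 0.72 [230.1 209.4] [0.557 0.283]
T bay_s 0.76 [242.3 182.1] [0.522 0.361]
T bay_s 0.72 [230.1 209.4] [0.557 0.283]
T jug_large 0.58 [232.  209.9] [0.552 0.281]
S jug_large 0.76 [288.3 250.1] [0.599 0.178]
T jug_medium 0.89 [258.5 481.9] [ 0.469 -0.504]
T jug_medium 0.65 [263.3 421.2] [ 0.456 -0.328]
T jug_medium 0.62 [315.3 461.9] [ 0.307 -0.44 ]
T jug_medium 0.16 [177.6 216.2] [0.711 0.265]
S jug_medium 0.7 [195.1 387.4] [ 0.466 -0.321]
S jug_medium 0.54 [265.7 343.2] [0.445 0.001]
T jug_small 0.58 [232.8 348.9] [ 0.546 -0.12 ]
S jug_small 0.69 [225.8 328.8] [ 0.547 -0.116]
S jug_small 0.49 [220.3 240.4] [ 0.764 -0.016]
T jug_large_handle 0.84 [198.8 225.5] [0.635 0.223]
S jug_large_handle 0.66 [274.  219.6] [0.634 0.235]
T jug_medium_handle 0.81 [248.8 405.2] [ 0.494 -0.27 ]
T jug_medium_handle 0.75 [303.2 453.8] [ 0.344 -0.399]
T jug_medium_handle 0.66 [278.4 479.8] [ 0.411 -0.473]
S jug_medium_handle 0.81 [181.5 372.6] [ 0.496 -0.271]
T jug_small_handle 0.73 [248.9 336.8] [ 0.496 -0.082]
S jug_small_handle 0.77 [219.9 337. ] [ 0.511 -0.089]
{'bbox': [291.6, 132.4, 336.8, 184.4], 'score': 0.84}
```

```bash
cat > fit.py <<'E'
from h import *
from scipy.optimize import minimize
T=camera("top");S=camera("side")
jm={}
def getmask(c,t,pt):
    for tt in [t,"jug_large","jug_medium","jug_small"]:
        for r in nets.masks_of(c,tt):
            l,tp,rr,b=r["bbox"]
            if abs((l+rr)/2-pt[0])<18 and abs((tp+b)/2-pt[1])<18 and (rr-l)<60: return r["mask"],r["score"]
    return None,0
init={"jug_large":(.6,.178,np.arctan2(-.05,-.045)),"jug_medium":(.46,-.325,np.arctan2(-.33+.27,.46-.495)),"jug_small":(.547,-.118,np.arctan2(-.03,.05))}
for n,p0 in init.items():
    pc=lambda c:proj(c,[p0[0],p0[1],.06])[0]
    ms=[(c,getmask(c,n,pc(c))[0]) for c in(T,S)]
    print(n,[None if m is None else int(m.sum()) for _,m in ms])
    for n2 in DIM:
        def cost(p):
            s=0
            for c,m in ms:
                if m is None: continue
                q=sil(c,n2,p); s+=1-(q&m).sum()/(q|m).sum()
            return s
        best=min((minimize(cost,np.array(p0)+[0,0,d],method="Nelder-Mead",options=dict(initial_simplex=np.array(p0)+[0,0,d]+np.array([[0,0,0],[.008,0,0],[0,.008,0],[0,0,.25]]))) for d in(-.3,0,.3)),key=lambda r:r.fun)
        print("  as",n2,np.round(best.x,4),round(best.fun,3))
        if n2==n: jm[n]=best.x
# frame
def frpolys(c,x,y,a):
    R=np.array([[np.cos(a),-np.sin(a),0],[np.sin(a),np.cos(a),0],[0,0,1]])
    B=[(-.05,.05,y0,y0+.008) for y0 in(-.154,-.042,.058,.146)]+[(.05,.058,-.154,.154)]
    o=[]
    for x0,x1,y0,y1 in B:
        P=np.array([[u,v,w] for u in(x0,x1) for v in(y0,y1) for w in(0,.025)])@R.T+[x,y,0]
        o.append(cv2.convexHull(np.float32(proj(c,P)))[:,0])
    return o
def frm(c,p):
    m=np.zeros((480,640),np.uint8)
    for q in frpolys(c,*p): cv2.fillPoly(m,[np.int32(np.round(q*16))],1,cv2.LINE_8,4)
    return m.astype(bool)
fms=[]
for c in(T,S):
    rs=[r for r in nets.masks_of(c,"frame")]
    print([(r["score"],int(r["mask"].sum()),r["bbox"]) for r in rs][:3])
    rs=[r for r in rs if r["bbox"][2]-r["bbox"][0]>70]
    fms.append((c,rs[0]["mask"] if rs else None))
ign={}
def fcost(p,sel=(0,1)):
    s=0
    for i in sel:
        c,m=fms[i]
        if m is None: continue
        q=frm(c,p); j=cv2.dilate(sil(c,"jug_large",jm["jug_large"]).astype(np.uint8),np.ones((5,5)))>0
        q=q&~j; mm=m&~j
        s+=1-(q&mm).sum()/(q|mm).sum()
    return s
for sel in((0,1),(0,),(1,)):
    r=min((minimize(fcost,[.555,.27,a],args=(sel,),method="Nelder-Mead",options=dict(initial_simplex=np.array([.555,.27,a])+np.array([[0,0,0],[.01,0,0],[0,.01,0],[0,0,.1]]))) for a in(.3,.4,.5)),key=lambda r:r.fun)
    print("frame",sel,np.round(r.x,4),round(r.fun,3))
    if len(sel)==2: fr=r.x
for c,k,roi in((T,"t",(150,130,180,360)),(S,"s",(150,180,240,240))):
    im=c["img"].copy()
    for q in frpolys(c,*fr): cv2.polylines(im,[np.int32(q*16)],True,(0,0,255),1,cv2.LINE_AA,4)
    for n in jm: draw(c,im,n,jm[n],(0,255,255))
    y,x,h,w=roi; o=im[y:y+h,x:x+w]; f=min(800/w,600/h)
    cv2.imwrite(f"pics/fit_{k}.png",cv2.resize(o,None,fx=f,fy=f,interpolation=cv2.INTER_CUBIC))
E
python3 fit.py
```

```text
jug_large [676, 2089]
  as jug_large [ 0.5999  0.1805 -2.1388] 0.208
  as jug_medium [ 0.6031  0.1818 -2.1819] 0.403
  as jug_small [ 0.603   0.1852 -2.2064] 0.836
jug_medium [628, 637]
  as jug_large [ 0.4688 -0.3249 -1.9676] 0.863
  as jug_medium [ 0.4654 -0.3237 -2.1139] 0.524
  as jug_small [ 0.469  -0.326  -2.0687] 0.577
jug_small [377, 725]
  as jug_large [ 0.5354 -0.1175 -0.7818] 0.977
  as jug_medium [ 0.5384 -0.1198 -0.72  ] 0.64
  as jug_small [ 0.5419 -0.1228 -0.7777] 0.225
[(0.73, 1094, [156.1, 191.8, 270.3, 264.4])]
[(0.69, 2093, [191.0, 267.9, 276.5, 383.9])]
frame (0, 1) [0.5618 0.2682 0.3696] 0.322
frame (0,) [0.5621 0.2675 0.3733] 0.15
frame (1,) [0.5617 0.271  0.383 ] 0.136
```

View pics/fit_t.png

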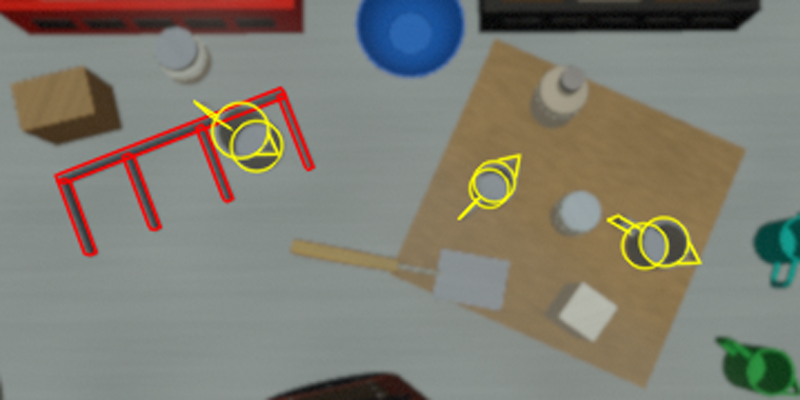

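View pics/fit_s.png

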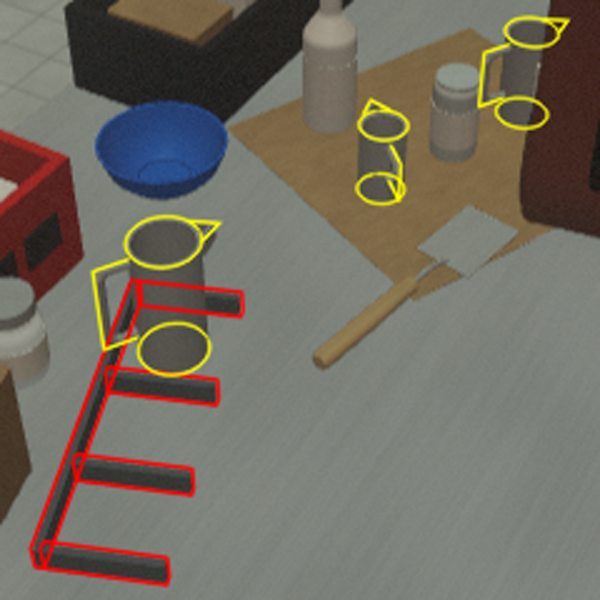

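>>> arm_command(
  rows="0.025 0.052 0 0 0 0.042 0.0854;0.025 0.052 0 0 0 0.042 0.0854;0.025 0.052 0 0 0 0.042 0.0854;0.025 0.052 0 0 0 0.042 0.0854;0.025 0.052 0 0 0 0.042 0.0854;0.025 0.052 0 0 0 0.042 0.0854;0.025 0.052 0 0 0 0.042 0.0854;0.025 0.052 0 0 0 0.042 0.0854;0.025 0.052 0 0 0 0.042 0.0854;0.025 0.052 0 0 0 0.042 0.0854;0.025 0.052 0 0 0 0.042 0.0854;0.025 0.052 0 0 0 0.042 0.0854;0.025 0.052 0 0 0 0.042 0.0854;0.025 0.052 0 0 0 0.042 0.0854",
)

```text
clock: 3.95
tcp_pos: [0.6012, 0.2021, 0.2509]
orientation: [0.962, -0.271, 0.004, -0.0]
ft_force: [1.6, -1.2, 1.1]
finger_gap: 1.001
```

```bash
python3 - <<'E'
from h import *
o=manip.get_obs(); print(o["tcp_pos"],o["joint_pos"])
c=camera("wrist"); im=c["img"].copy()
print(c["rvec"],c["tvec"])
draw(c,im,"jug_large",(.5999,.1805,-2.139),(0,255,255))
a=.373
for y in(-.154,-.146,-.042,-.034): 
    R=np.array([[np.cos(a),-np.sin(a)],[np.sin(a),np.cos(a)]])
    P=[np.r_[R@[x,y]+[.5618,.2682],.025] for x in(-.05,.05)]
    cv2.polylines(im,[np.int32(proj(c,P))],False,(0,0,255),1)
cv2.imwrite("pics/w1.png",im)
im2=c["img"].copy()
cv2.imwrite("pics/w1raw.png",im2)
E
```

```text
[0.60121968 0.20209245 0.25091049] [ 0.11952956  0.20097574  0.20421193  1.56602942 -0.00225828  2.23992922]
[-2.74696672  0.7752103   0.10455249] [-0.40848795  0.4293233   0.51823366]
```

View pics/w1.png

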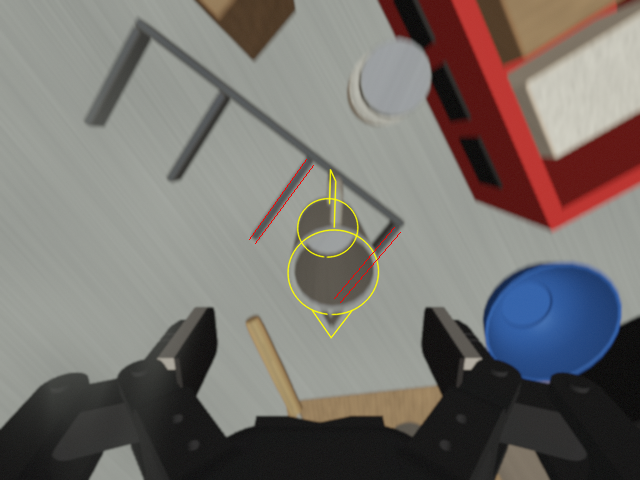

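```bash
cat > fw.py <<'E'
from h import *
from scipy.optimize import minimize
import sys
def fit(c,name,p0,names=None,tag="x",extra=()):
    out={}
    ms=[]
    for cc in (c,)+tuple(extra):
        rs=[r for t in (name,"jug_large","jug_medium","jug_small") for r in nets.masks_of(cc,t)]
        pc=proj(cc,[p0[0],p0[1],.06])[0]
        rs=[r for r in rs if r["mask"][max(0,int(pc[1])-25):int(pc[1])+25,max(0,int(pc[0])-25):int(pc[0])+25].any() and r["mask"].sum()<12000]
        if rs: ms.append((cc,max(rs,key=lambda r:r["score"])["mask"]))
    for n2 in names or [name]:
        def cost(p):
            return sum(1-(sil(cc,n2,p)&m).sum()/(sil(cc,n2,p)|m).sum() for cc,m in ms)
        b=min((minimize(cost,np.array(p0)+[0,0,d],method="Nelder-Mead",options=dict(initial_simplex=np.array(p0)+[0,0,d]+np.array([[0,0,0],[.008,0,0],[0,.008,0],[0,0,.2]]))) for d in(-.2,0,.2)),key=lambda r:r.fun)
        print(len(ms),n2,np.round(b.x,4),round(b.fun,3)); out[n2]=b.x
    im=c["img"].copy()
    if ms and ms[0][0] is c: im[...,1]=np.where(ms[0][1],np.minimum(255,im[...,1]+60),im[...,1]).astype(np.uint8)
    draw(c,im,name,out[name],(0,255,255))
    cv2.imwrite(f"pics/{tag}.png",im)
    return out
E
python3 - <<'E'
from fw import *
c=camera("wrist"); s=camera("side")
fit(c,"jug_large",(.6,.1805,-2.14),list(DIM)[:2],"w2")
fit(s,"jug_large",(.6,.1805,-2.14),list(DIM)[:2],"s2")
fit(c,"jug_large",(.6,.1805,-2.14),list(DIM)[:2],"w2b",(s,))
E
```

```text
1 jug_large [ 0.6013  0.1797 -2.1627] 0.061
1 jug_medium [ 0.596   0.1723 -2.2142] 0.259
1 jug_large [ 0.5987  0.1816 -2.1661] 0.096
1 jug_medium [ 0.6037  0.1804 -2.1518] 0.265
2 jug_large [ 0.6005  0.1798 -2.1518] 0.169
2 jug_medium [ 0.6019  0.1793 -2.1566] 0.539
```

View pics/w2.png

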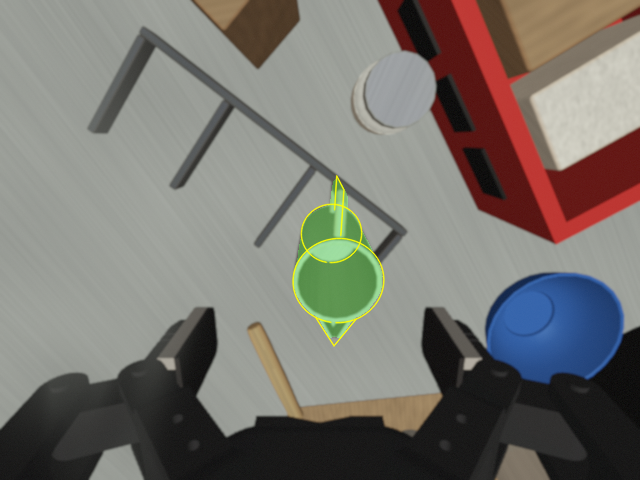

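View pics/s2.png

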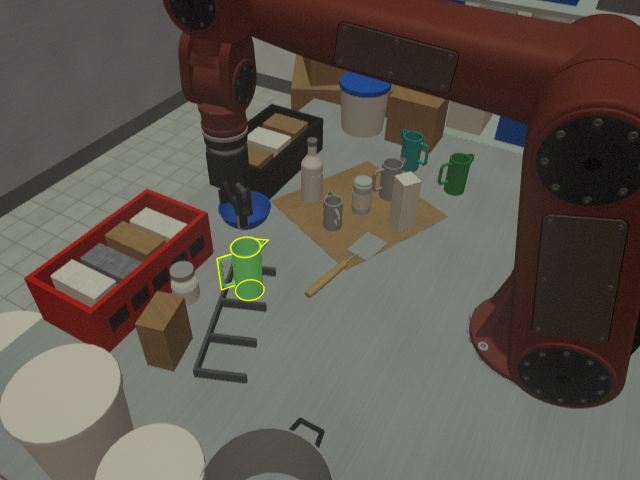

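```bash
cat > ff.py <<'E'
from h import *
from scipy.optimize import minimize
def frpolys(c,x,y,a):
    R=np.array([[np.cos(a),-np.sin(a),0],[np.sin(a),np.cos(a),0],[0,0,1]])
    B=[(-.05,.05,y0,y0+.008) for y0 in(-.154,-.042,.058,.146)]+[(.05,.058,-.154,.154)]
    return [cv2.convexHull(np.float32(proj(c,np.array([[u,v,w] for u in(x0,x1) for v in(y0,y1) for w in(0,.025)])@R.T+[x,y,0])))[:,0] for x0,x1,y0,y1 in B]
def frm(c,p):
    m=np.zeros((480,640),np.uint8)
    for q in frpolys(c,*p): cv2.fillPoly(m,[np.int32(np.round(q*16))],1,cv2.LINE_8,4)
    return m.astype(bool)
def ffit(cs,jug,tag):
    ms=[]
    for c in cs:
        r=max(nets.masks_of(c,"frame"),key=lambda r:r["mask"].sum()); print(r["score"],r["bbox"])
        j=cv2.dilate(sil(c,*jug).astype(np.uint8),np.ones((7,7)))>0
        ms.append((c,r["mask"],j))
    def cost(p):
        s=0
        for c,m,j in ms:
            q=frm(c,p)&~j; m=m&~j; s+=1-(q&m).sum()/(q|m).sum()
        return s
    b=min((minimize(cost,[.5618,.2682,a],method="Nelder-Mead",options=dict(initial_simplex=np.array([.5618,.2682,a])+np.array([[0,0,0],[.006,0,0],[0,.006,0],[0,0,.06]]))) for a in(.34,.37,.4)),key=lambda r:r.fun)
    print("frame",np.round(b.x,4),round(b.fun,3))
    c=cs[0]; im=c["img"].copy()
    for q in frpolys(c,*b.x): cv2.polylines(im,[np.int32(q*16)],True,(0,0,255),1,cv2.LINE_AA,4)
    cv2.imwrite(f"pics/{tag}.png",im)
E
python3 - <<'E'
from fw import *
from ff import ffit
c=camera("wrist"); s=camera("side"); t=camera("top")
cv2.imwrite("pics/top2.png",t["img"])
J=("jug_large",(.6008,.18,-2.158))
ffit([c],J,"fw"); ffit([s],J,"fs"); ffit([c,s],J,"fws")
fit(s,"jug_medium",(.4654,-.3237,-2.114),None,"s3"); fit(s,"jug_small",(.5419,-.1228,-.778),None,"s4")
fit(t,"jug_medium",(.4654,-.3237,-2.114),list(DIM),"t3",(s,)); fit(t,"jug_small",(.5419,-.1228,-.778),None,"t4",(s,))
for n in ["carton","tin","bottle","jar"]:
  for cc in(t,s):
    r=nets.spot_point(cc,n)
    if r: print(n,r[0]["score"],np.round(unproj(cc,r[0]["at"][::-1],0)[:2],3))
E
```

```text
0.93 [83.6, 16.3, 404.2, 254.0]
frame [0.563  0.2682 0.3794] 0.089
0.93 [193.1, 267.6, 276.1, 383.9]
frame [0.5624 0.2683 0.3718] 0.177
0.93 [83.6, 16.3, 404.2, 254.0]
0.93 [193.1, 267.6, 276.1, 383.9]
frame [0.563 0.269 0.38 ] 0.263
1 jug_medium [ 0.4645 -0.3219 -1.6504] 0.313
1 jug_small [ 0.5418 -0.1226 -0.8052] 0.102
2 jug_large [ 0.4674 -0.327  -1.9307] 0.836
2 jug_medium [ 0.4652 -0.3231 -2.0945] 0.496
2 jug_small [ 0.4675 -0.3275 -2.0543] 0.553
2 jug_small [ 0.5405 -0.1217 -0.8178] 0.33
carton 0.68 [ 0.38  -0.228]
carton 0.57 [ 0.376 -0.22 ]
tin 0.87 [ 0.509 -0.227]
tin 0.6 [ 0.503 -0.231]
bottle 0.61 [ 0.645 -0.201]
bottle 0.72 [ 0.661 -0.2  ]
jar 0.51 [0.703 0.252]
jar 0.57 [0.715 0.272]
```

View pics/fw.png

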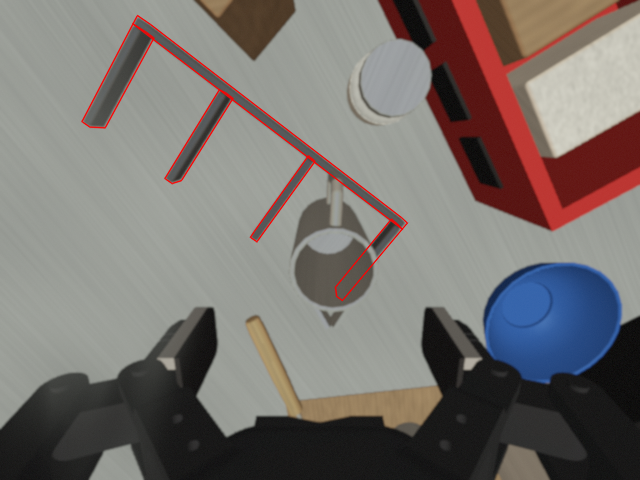

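View pics/top2.png

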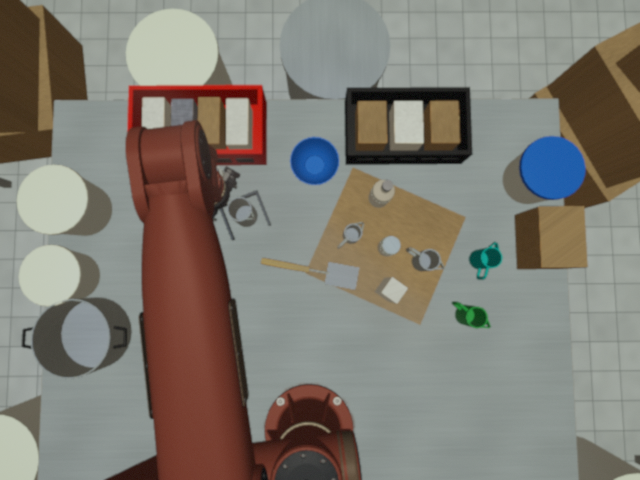

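>>> arm_command(
  rows="0 -0.011 0 0 0 -0.02 0.0854;0 -0.011 0 0 0 -0.018 0.0854;0 0 0 0 0 0 0.0854;0 0 0 0 0 0 0.0854",
)

```text
clock: 7.35
tcp_pos: [0.6006, 0.1759, 0.2509]
orientation: [0.956, -0.292, 0.004, -0.0]
ft_force: [-0.1, 0.7, -0.3]
finger_gap: 0.997
```

>>> arm_command(
  rows="0 0.004 -0.035 0 0 0 0.0854;0 0 -0.035 0 0 0 0.0854;0 0 -0.035 0 0 0 0.0854;0 0 -0.025 0 0 0 0.0854;0 0 0 0 0 0 0.0854;0 0 0 0 0 0 0.0854",
)

```text
clock: 8.1
tcp_pos: [0.601, 0.1809, 0.1193]
orientation: [0.957, -0.292, 0.005, -0.001]
ft_force: [0.3, -0.1, 1.0]
finger_gap: 1.001
```

>>> arm_command(
  rows="0 0 -0.009 0 0.01 0 0.0854;0 0 0 0 0 0 0.0854;0 0 0 0 0 0 0.06;0 0 0 0 0 0 0.055;0 0 0 0 0 0 0.055;0 0 0 0 0 0 0.055;0 0 0 0 0 0 0.055",
)

```text
clock: 8.98
tcp_pos: [0.603, 0.1811, 0.1133]
orientation: [0.957, -0.292, 0.002, -0.0]
ft_force: [-0.1, 0.7, 0.3]
finger_gap: 0.765
```

>>> arm_command(
  rows="0 0 0.03 0 0 0 0.05;0 0 0.04 0 0 0 0.05;0 0 0 0 0 0.18 0.05;0 0 0 0 0 0.18 0.05;0 0 0 0 0 0.18 0.05;0 0 0 0 0 0.18 0.05;0 0 0 0 0 0.18 0.05;0 0 0 0 0 0.18 0.05;0 0 0 0 0 0.18 0.05;0 0 0 0 0 0.18 0.05;0 0 0 0 0 0.18 0.05;0 0 0 0 0 0.18 0.05;0 0 0 0 0 0.18 0.05;0 0 0 0 0 0.18 0.05;0 0 0 0 0 0.18 0.05;0 0 0 0 0 0.15 0.05;0 0 0 0 0 0 0.05;0 0 0 0 0 0 0.05",
)

```text
clock: 11.22
tcp_pos: [0.5983, 0.1805, 0.178]
orientation: [0.55, 0.835, -0.003, -0.001]
ft_force: [0.2, -0.3, -2.2]
finger_gap: 0.767
```

```bash
python3 - <<'E'
import h
from fw import *
c0=camera("wrist"); s=camera("side")
# emulate lifted: shift camera tvec
def shift(c,z):
    d=dict(c); R=cv2.Rodrigues(c["rvec"])[0]; d["tvec"]=np.array(c["tvec"]).ravel()+R@np.array([0,0,z]); return d
cv2.imwrite("pics/w5.png",c0["img"])
import fw
o=nets.masks_of
for c,t in((s,"s5"),(c0,"w5f")):
    try: fit(shift(c,.0647),"jug_large",(.599,.1805,.41),None,t)
    except Exception as e: print(t,repr(e))
E
```

```text
1 jug_large [0.6012 0.1864 0.4649] 0.324
0 jug_large [0.599  0.1805 0.21  ] 0.0
```

View pics/s5.png

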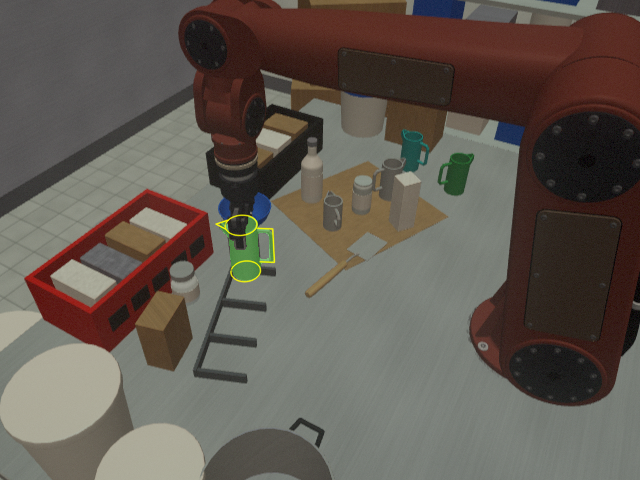

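View pics/w5.png

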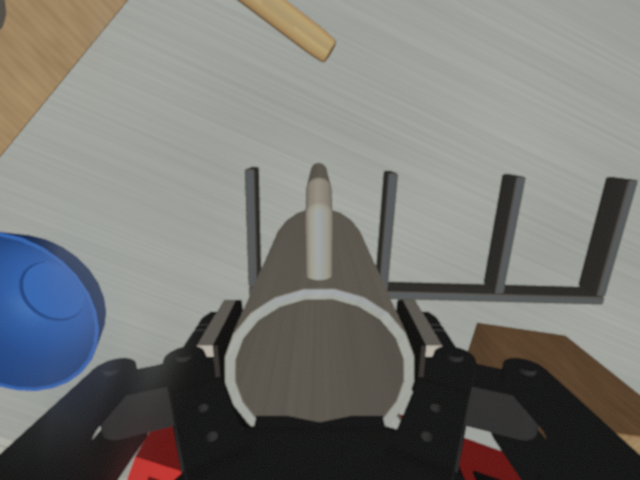

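>>> arm_command(
  rows="-0.002 0 0 0.004 -0.005 -0.028 0.05;0 0 -0.025 0 0 0 0.05;0 0 -0.02 0 0 0 0.05;0 0 -0.01 0 0 0 0.05;0 0 0 0 0 0 0.05;0 0 0 0 0 0 0.05",
)

```text
clock: 12.48
tcp_pos: [0.5965, 0.1806, 0.1225]
orientation: [0.563, 0.827, 0.001, 0.001]
ft_force: [-0.0, 0.2, -1.7]
finger_gap: 0.767
```

>>> arm_command(
  rows="0 0 -0.005 0 0 0 0.05;0 0 -0.003 0 0 0 0.05;0 0 0 0 0 0 0.05;0 0 0 0 0 0 0.05",
)

```text
clock: 12.98
tcp_pos: [0.5974, 0.1807, 0.1155]
orientation: [0.563, 0.827, 0.002, 0.002]
ft_force: [0.3, -0.1, -2.4]
finger_gap: 0.769
```

>>> arm_command(
  rows="0 0 -0.003 0 0 0 0.05;0 0 0 0 0 0 0.05;0 0 0 0 0 0 0.05",
)

```text
clock: 13.35
tcp_pos: [0.5982, 0.1808, 0.1135]
orientation: [0.563, 0.827, 0.002, 0.002]
ft_force: [0.3, 0.4, -0.7]
finger_gap: 0.767
```

>>> arm_command(
  rows="0 0 -0.001 0 0 0 0.055;0 0 0 0 0 0 0.075;0 0 0 0 0 0 0.08;0 0 0 0 0 0 0.0854;0 0 0.02 0 0 0 0.0854;0 0 0.03 0 0 0 0.0854;0 0 0.04 0 0 0 0.0854;0 0 0.04 0 0 0 0.0854;0 0 0.03 0 0 0 0.0854;0 0 0 0 0 0 0.0854",
)

```text
clock: 14.6
tcp_pos: [0.5978, 0.1807, 0.2857]
orientation: [0.563, 0.827, 0.004, 0.005]
ft_force: [0.5, -0.3, -0.7]
finger_gap: 1.001
```

>>> arm_command(
  rows="-0.0095 -0.036 -0.002 0 0.013 -0.17 0.0854;-0.0095 -0.036 -0.002 0 0 -0.177 0.0854;-0.0095 -0.036 -0.002 0 0 -0.177 0.0854;-0.0095 -0.036 -0.002 0 0 -0.177 0.0854;-0.0095 -0.036 -0.002 0 0 -0.177 0.0854;-0.0095 -0.036 -0.002 0 0 -0.177 0.0854;-0.0095 -0.036 -0.002 0 0 -0.177 0.0854;-0.0095 -0.036 -0.002 0 0 -0.177 0.0854;-0.0095 -0.036 -0.002 0 0 -0.177 0.0854;-0.0095 -0.036 -0.002 0 0 -0.177 0.0854;-0.0095 -0.036 -0.002 0 0 -0.177 0.0854;-0.0095 -0.036 -0.002 0 0 -0.177 0.0854;-0.0095 -0.036 -0.002 0 0 -0.177 0.0854;-0.0095 -0.036 -0.002 0 0 -0.177 0.0854;0 0 0 0 0 0 0.0854;0 0 0 0 0 0 0.0854",
)

```text
clock: 16.6
tcp_pos: [0.4551, -0.3361, 0.2553]
orientation: [0.955, -0.298, -0.001, -0.002]
ft_force: [0.3, 0.1, -0.0]
finger_gap: 1.002
```

```bash
python3 - <<'E'
from fw import *
c=camera("wrist"); t=camera("top"); 
fit(c,"jug_medium",(.4652,-.3231,-2.1),list(DIM),"w6")
fit(t,"jug_large",(.598,.181,.378),None,"t6")
print([(r["score"],np.round(unproj(c,r["at"][::-1],0)[:2],3)) for r in nets.spot_point(c,"carton")])
im=cv2.imread("pics/t6.png")[160:280,140:300]; cv2.imwrite("pics/t6c.png",cv2.resize(im,None,fx=5,fy=5))
E
```

```text
1 jug_large [ 0.4707 -0.3147 -2.1585] 0.348
1 jug_medium [ 0.4654 -0.3244 -2.1548] 0.057
1 jug_small [ 0.4666 -0.3276 -2.0831] 0.279
1 jug_large [0.6029 0.1832 0.3866] 0.074
[(0.78, array([ 0.386, -0.225]))]
```

View pics/w6.png

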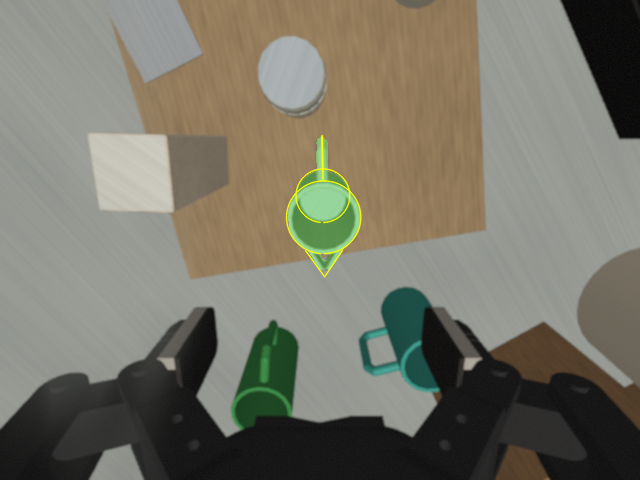

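View pics/t6c.png

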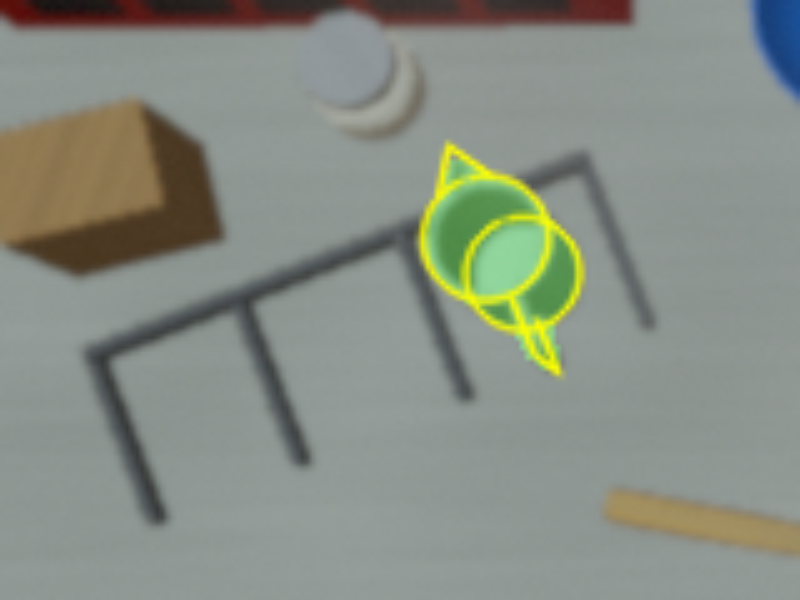

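>>> arm_command(
  rows="0.01 0.0115 -0.01 0 0 0.02 0.0854;0 0 -0.03 0 0 0 0.0854;0 0 -0.035 0 0 0 0.0854;0 0 -0.035 0 0 0 0.0854;0 0 -0.025 0 0 0 0.0854;0 0 -0.01 0 0 0 0.0854;0 0 0 0 0 0 0.0854;0 0 0 0 0 0 0.0854",
)

```text
clock: 18.15
tcp_pos: [0.4685, -0.3192, 0.1041]
orientation: [0.959, -0.284, -0.001, -0.002]
ft_force: [0.4, -1.0, 0.1]
finger_gap: 1.002
```

>>> arm_command(
  rows="-0.003 -0.004 -0.01 0 0 -0.006 0.0854;0 0 -0.006 0 0 0 0.0854;0 0 0 0 0 0 0.07;0 0 0 0 0 0 0.05;0 0 0 0 0 0 0.04;0 0 0 0 0 0 0.04;0 0 0 0 0 0 0.04",
)

```text
clock: 19.02
tcp_pos: [0.4662, -0.3247, 0.0895]
orientation: [0.958, -0.288, 0.001, -0.001]
ft_force: [0.8, -0.1, -0.3]
finger_gap: 0.676
```

>>> arm_command(
  rows="0 0 0.03 0 0 0 0.04;0 0 0.05 0 0 0 0.04;0 0 0.05 0 0 0 0.04;0 0 0.04 0 0 0 0.04;0.003 0.02 0.015 0 0 0.08 0.04;0.006 0.04 0 0 0 0.17 0.04;0.006 0.04 0 0 0 0.17 0.04;0.006 0.04 0 0 0 0.17 0.04;0.006 0.04 0 0 0 0.17 0.04;0.006 0.04 0 0 0 0.17 0.04;0.006 0.04 0 0 0 0.17 0.04;0.006 0.04 0 0 0 0.17 0.04;0.006 0.04 0 0 0 0.17 0.04;0.006 0.04 0 0 0 0.17 0.04;0.006 0.04 0 0 0 0.17 0.04;0.006 0.04 0 0 0 0.17 0.04;0.006 0.04 0 0 0 0.17 0.04;0.006 0.04 0 0 0 0.17 0.04;0.006 0.04 0 0 0 0.17 0.04",
)

```text
clock: 21.4
tcp_pos: [0.5511, 0.2738, 0.2772]
orientation: [0.56, 0.828, -0.002, -0.0]
ft_force: [1.0, -0.2, -1.4]
finger_gap: 0.679
```

>>> arm_command(
  rows="0 0 0 0 0 0 0.04;0 0 0 0 0 0 0.04",
)

```text
clock: 21.65
tcp_pos: [0.5506, 0.276, 0.2761]
orientation: [0.558, 0.83, -0.002, -0.001]
ft_force: [-0.0, 0.2, -2.3]
finger_gap: 0.672
```

>>> arm_command(
  rows="0.0065 0.003 -0.01 0 0 -0.008 0.04;0 0 -0.03 0 0 0 0.04;0 0 -0.035 0 0 0 0.04;0 0 -0.035 0 0 0 0.04;0 0 -0.025 0 0 0 0.04;0 0 -0.015 0 0 0 0.04;0 0 -0.005 0 0 0 0.04;0 0 0 0 0 0 0.04;0 0 0 0 0 0 0.04",
)

```text
clock: 22.78
tcp_pos: [0.56, 0.2731, 0.1153]
orientation: [0.569, 0.823, -0.002, 0.001]
ft_force: [-0.6, -0.5, -0.7]
finger_gap: 0.674
```

```bash
python3 - <<'E'
from h import *
cv2.imwrite("pics/w7.png",camera("wrist")["img"]); s=camera("side")["img"][180:400,150:450]; cv2.imwrite("pics/s7.png",cv2.resize(s,None,fx=2.6,fy=2.6))
E
```

```text
(no output)
```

View pics/w7.png

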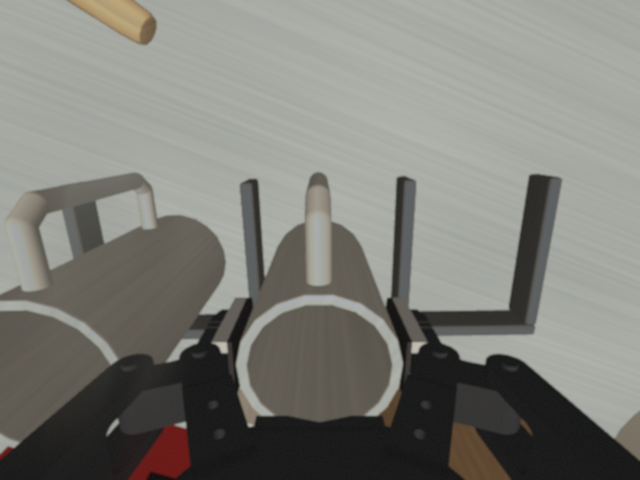

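View pics/s7.png

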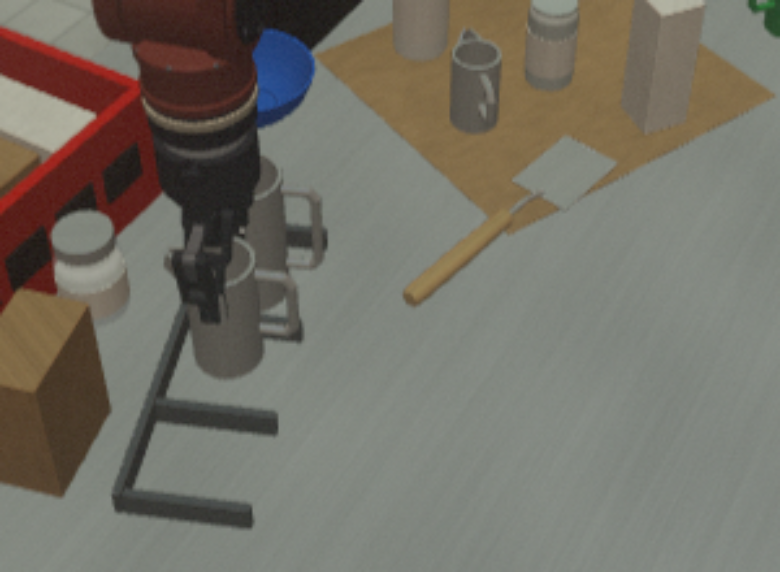

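>>> arm_command(
  rows="-0.002 0.006 0 0 0 0.016 0.04;0 0 -0.01 0 0 0 0.04;0 0 -0.007 0 0 0 0.04;0 0 -0.003 0 0 0 0.04;0 0 0 0 0 0 0.04;0 0 0 0 0 0 0.04",
)

```text
clock: 23.62
tcp_pos: [0.5579, 0.2798, 0.0943]
orientation: [0.561, 0.828, -0.001, 0.001]
ft_force: [-0.0, -0.3, -1.6]
finger_gap: 0.677
```

>>> arm_command(
  rows="0 0 -0.004 0 0 0 0.04;0 0 -0.001 0 0 0 0.04;0 0 0 0 0 0 0.04;0 0 0 0 0 0 0.04",
)

```text
clock: 24.12
tcp_pos: [0.5582, 0.2799, 0.0895]
orientation: [0.561, 0.828, -0.001, 0.001]
ft_force: [0.5, 0.8, -1.6]
finger_gap: 0.677
```

>>> arm_command(
  rows="0 0 -0.0015 0 0 0 0.04;0 0 0 0 0 0 0.04;0 0 0 0 0 0 0.04",
)

```text
clock: 24.5
tcp_pos: [0.559, 0.2801, 0.0897]
orientation: [0.561, 0.828, -0.0, 0.002]
ft_force: [-1.1, 0.4, -2.6]
finger_gap: 0.671
```

>>> arm_command(
  rows="0 0 -0.003 0 0 0 0.04;0 0 0 0 0 0 0.04;0 0 0 0 0 0 0.04",
)

```text
clock: 24.88
tcp_pos: [0.5601, 0.2805, 0.0898]
orientation: [0.561, 0.828, 0.001, 0.003]
ft_force: [0.1, -0.2, -1.7]
finger_gap: 0.672
```

>>> arm_command(
  rows="0 0 -0.003 0.003 0.005 0 0.04;0 0 -0.003 0 0 0 0.04;0 0 0 0 0 0 0.04",
)

```text
clock: 25.25
tcp_pos: [0.5618, 0.2808, 0.09]
orientation: [0.561, 0.828, 0.003, 0.002]
ft_force: [0.9, 0.6, -2.4]
finger_gap: 0.676
```

```bash
python3 - <<'E'
from h import *
o=manip.get_obs(); print(o["joint_pos"],o["tcp_pos"],o["ft_force"],o["ft_torque"],o["joint_efforts"])
cv2.imwrite("pics/w8.png",camera("wrist")["img"]); s=camera("side")["img"][180:400,150:450]; cv2.imwrite("pics/s8.png",cv2.resize(s,None,fx=2.6,fy=2.6))
o=manip.get_obs(); print(o["joint_pos"],o["tcp_pos"],o["ft_force"],o["ft_torque"])
E
```

```text
[ 2.55378966e-01  2.12930124e-01 -7.52137459e-02  1.27659246e+00
  6.98207703e-04 -1.23623493e-01] [0.56178775 0.28082056 0.08998573] [ 0.92939     0.63546661 -2.37223978] [-0.00051694 -0.03963588 -0.02155792] [ 9.01537738e-02 -6.24545145e+01  5.12872589e+01  1.46269631e-01
 -5.63145411e-03  9.49391761e-04]
[ 2.55377254e-01  2.13411821e-01 -7.53945708e-02  1.27570161e+00
  8.08911689e-04 -1.23629588e-01] [0.56195478 0.28089561 0.0895938 ] [0.69036282 0.67834247 3.65019154] [ 0.0995005  -0.06182629 -0.07685868]
```

View pics/w8.png

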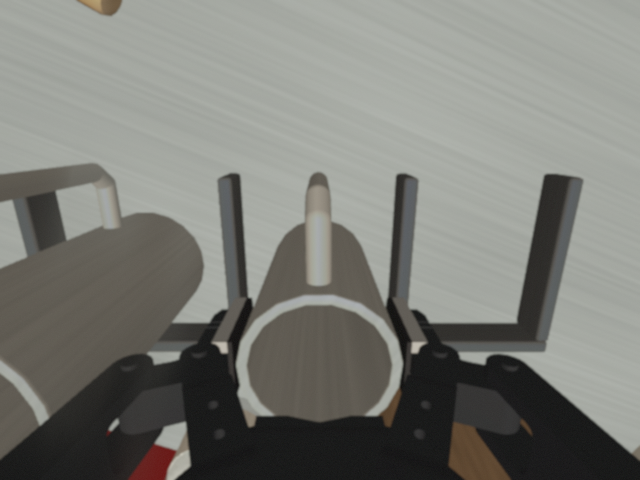

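View pics/s8.png

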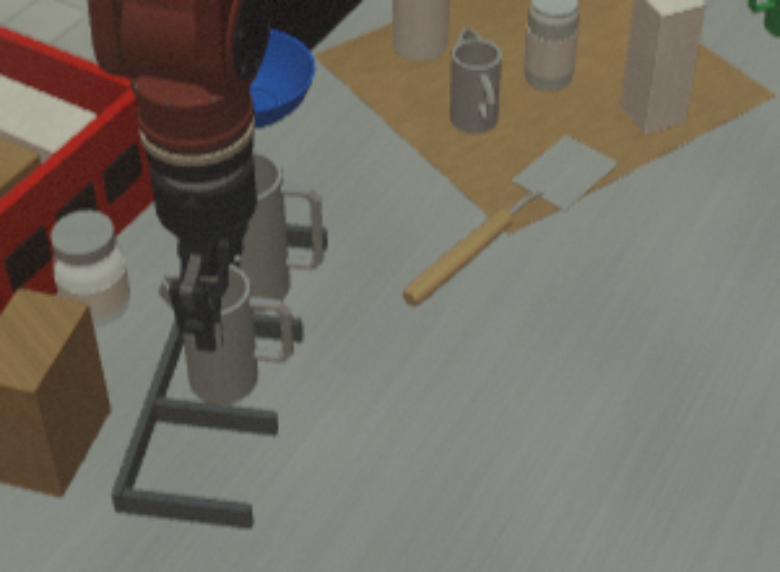

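>>> arm_command(
  rows="0 0 0 0 0 0 0.06;0 0 0 0 0 0 0.075;0 0 0 0 0 0 0.075;0 0 0.02 0 0 0 0.075;0 0 0.03 0 0 0 0.075;0 0 0.04 0 0 0 0.0854;0 0 0.05 0 0 0 0.0854;0 0 0.04 0 0 0 0.0854;0 0 0 0 0 0 0.0854",
)

```text
clock: 26.48
tcp_pos: [0.5603, 0.2804, 0.2812]
orientation: [0.561, 0.828, 0.004, 0.003]
ft_force: [-0.1, 0.6, 0.6]
finger_gap: 1.001
```

>>> arm_command(
  rows="-0.002 -0.039 -0.002 -0.003 0.01 -0.115 0.0854;-0.002 -0.039 -0.002 0 0 -0.115 0.0854;-0.002 -0.039 -0.002 0 0 -0.115 0.0854;-0.002 -0.039 -0.002 0 0 -0.115 0.0854;-0.002 -0.039 -0.002 0 0 -0.115 0.0854;-0.002 -0.039 -0.002 0 0 -0.115 0.0854;-0.002 -0.039 -0.002 0 0 -0.115 0.0854;-0.002 -0.039 -0.002 0 0 -0.115 0.0854;-0.002 -0.039 -0.002 0 0 -0.115 0.0854;-0.002 -0.039 -0.002 0 0 -0.115 0.0854;0 0 0 0 0 0 0.0854;0 0 0 0 0 0 0.0854",
)

```text
clock: 27.98
tcp_pos: [0.5355, -0.1202, 0.2623]
orientation: [0.928, 0.373, -0.0, -0.001]
ft_force: [0.1, 0.4, 0.3]
finger_gap: 1.001
```

```bash
python3 - <<'E'
from fw import *
c=camera("wrist"); t=camera("top")
fit(c,"jug_small",(.5412,-.122,-.81),["jug_small","jug_medium"],"w9")
fit(t,"jug_medium",(.56,.28,.378),None,"t9")
im=cv2.imread("pics/t9.png")[160:280,140:300]; cv2.imwrite("pics/t9c.png",cv2.resize(im,None,fx=5,fy=5))
o=manip.get_obs();print(o["tcp_pos"],o["orientation"])
E
```

```text
1 jug_small [ 0.5412 -0.1221 -0.7985] 0.077
1 jug_medium [ 0.5332 -0.1133 -0.7887] 0.366
1 jug_medium [0.5642 0.2808 0.4034] 0.107
[ 0.53574377 -0.12031012  0.26225599] [ 9.27976883e-01  3.72637348e-01 -4.19468046e-04 -3.68374663e-04]
```

View pics/w9.png

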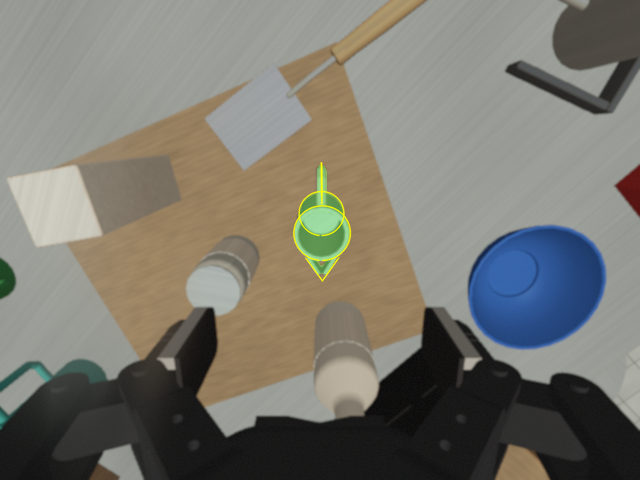

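View pics/t9c.png

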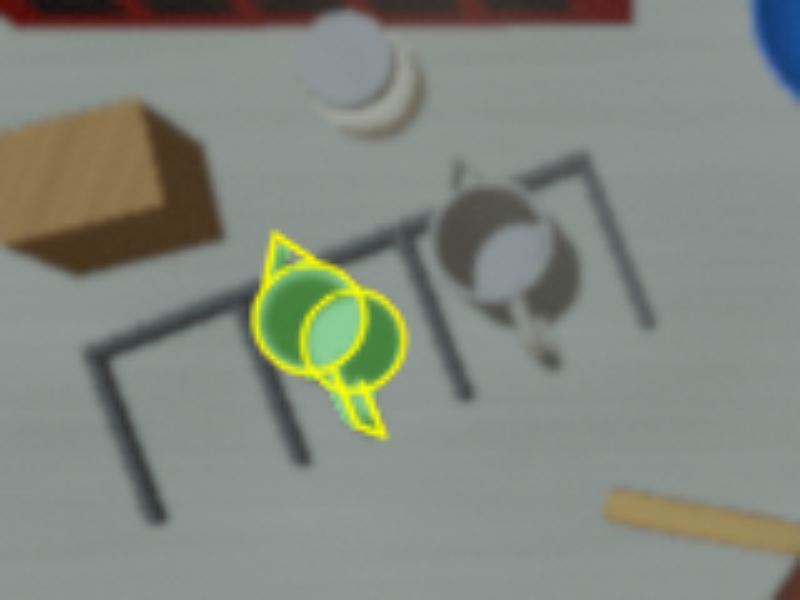

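>>> arm_command(
  rows="0.0055 -0.002 -0.01 0 0 0.008 0.0854;0 0 -0.03 0 0 0 0.0854;0 0 -0.035 0 0 0 0.0854;0 0 -0.035 0 0 0 0.0854;0 0 -0.035 0 0 0 0.0854;0 0 -0.025 0 0 0 0.0854;0 0 -0.01 0 0 0 0.0854;0 0 0 0 0 0 0.0854;0 0 0 0 0 0 0.0854",
)

```text
clock: 29.6
tcp_pos: [0.542, -0.1225, 0.0735]
orientation: [0.926, 0.378, -0.0, -0.0]
ft_force: [0.5, 0.5, -0.5]
finger_gap: 1.002
```

>>> arm_command(
  rows="0 0 -0.008 0 0 0 0.0854;0 0 -0.003 0 0 0 0.0854;0 0 0 0 0 0 0.065;0 0 0 0 0 0 0.045;0 0 0 0 0 0 0.03;0 0 0 0 0 0 0.03;0 0 0 0 0 0 0.03;0 0 0 0 0 0 0.03",
)

```text
clock: 30.6
tcp_pos: [0.5435, -0.1233, 0.0643]
orientation: [0.926, 0.378, 0.001, 0.001]
ft_force: [0.1, -0.3, 0.8]
finger_gap: 0.584
```

>>> arm_command(
  rows="0 0 0.03 0 0 0 0.03;0 0 0.05 0 0 0 0.03;0 0 0.05 0 0 0 0.03;0 0 0.05 0 0 0 0.03;-0.001 0.02 0.02 0 0 0.04 0.03;-0.002 0.037 0 0 0 0.09 0.03;-0.002 0.037 0 0 0 0.09 0.03;-0.002 0.037 0 0 0 0.09 0.03;-0.002 0.037 0 0 0 0.09 0.03;-0.002 0.037 0 0 0 0.09 0.03;-0.002 0.037 0 0 0 0.09 0.03;-0.002 0.037 0 0 0 0.09 0.03;-0.002 0.037 0 0 0 0.09 0.03;-0.002 0.037 0 0 0 0.09 0.03;-0.002 0.037 0 0 0 0.09 0.03;-0.002 0.037 0 0 0 0.09 0.03;-0.002 0.037 0 0 0 0.09 0.03;0 0.02 0 0 0 0.04 0.03;0 0 0 0 0 0 0.03;0 0 0 0 0 0 0.03",
)

```text
clock: 33.1
tcp_pos: [0.5117, 0.3775, 0.2626]
orientation: [0.552, 0.834, -0.003, -0.002]
ft_force: [-0.5, -0.3, -2.9]
finger_gap: 0.58
```

>>> arm_command(
  rows="0.0115 -0.0105 0 0.003 -0.007 -0.024 0.03;0 0 -0.03 0 0 0 0.03;0 0 -0.035 0 0 0 0.03;0 0 -0.035 0 0 0 0.03;0 0 -0.03 0 0 0 0.03;0 0 -0.015 0 0 0 0.03;0 0 -0.005 0 0 0 0.03;0 0 0 0 0 0 0.03;0 0 0 0 0 0 0.03",
)

```text
clock: 34.22
tcp_pos: [0.5311, 0.3573, 0.1128]
orientation: [0.57, 0.822, 0.003, 0.003]
ft_force: [1.3, 0.1, -2.2]
finger_gap: 0.583
```

```bash
python3 - <<'E'
from h import *
cv2.imwrite("pics/w10.png",camera("wrist")["img"]); o=manip.get_obs(); print(o["tcp_pos"],o["orientation"])
E
```

```text
[0.53111473 0.35731285 0.11287055] [0.5700705  0.82158174 0.0033869  0.00340616]
```

View pics/w10.png

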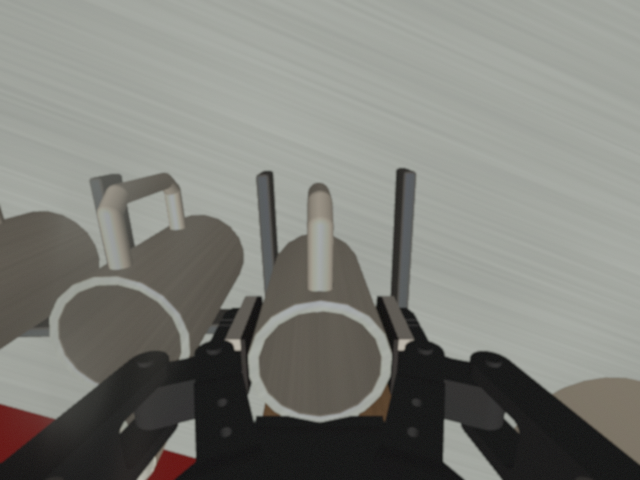

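>>> arm_command(
  rows="-0.0075 0.0095 0 -0.002 0.0095 0.02 0.03;0 0 0 0 0 0 0.03;0 0 -0.015 0 0 0 0.03;0 0 -0.01 0 0 0 0.03;0 0 0 0 0 0 0.03;0 0 0 0 0 0 0.03",
)

```text
clock: 35.02
tcp_pos: [0.5229, 0.368, 0.0865]
orientation: [0.561, 0.828, -0.0, -0.0]
ft_force: [1.0, 0.0, -2.7]
finger_gap: 0.58
```

>>> arm_command(
  rows="0 0 -0.01 0 0 0 0.03;0 0 -0.006 0 0 0 0.03;0 0 -0.003 0 0 0 0.03;0 0 0 0 0 0 0.03;0 0 0 0 0 0 0.03",
)

```text
clock: 35.65
tcp_pos: [0.5232, 0.3679, 0.0665]
orientation: [0.561, 0.828, 0.0, 0.0]
ft_force: [-0.1, 0.2, -1.4]
finger_gap: 0.58
```

>>> arm_command(
  rows="0 0 -0.002 0 0 0 0.03;0 0 -0.001 0 0 0 0.03;0 0 0 0 0 0 0.03",
)

```text
clock: 36.02
tcp_pos: [0.5238, 0.3681, 0.0644]
orientation: [0.561, 0.828, 0.001, 0.001]
ft_force: [0.1, 0.6, -1.4]
finger_gap: 0.58
```

```bash
python3 - <<'E'
from h import *
cv2.imwrite("pics/w11.png",camera("wrist")["img"]); o=manip.get_obs(); print(o["tcp_pos"],o["orientation"],o["ft_force"])
E
```

```text
[0.52382452 0.36813574 0.06439797] [5.61028407e-01 8.27796049e-01 7.34549528e-04 5.37987214e-04] [-0.40606839 -0.3286191  -0.2039103 ]
```

View pics/w11.png

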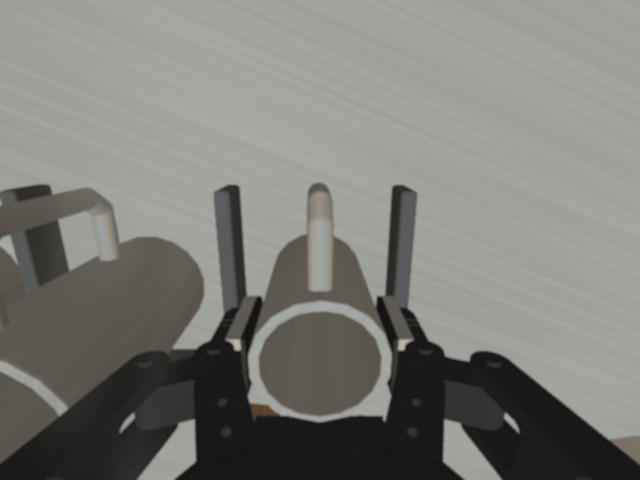

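>>> arm_command(
  rows="0 0 -0.0005 0 0 0 0.035;0 0 0 0 0 0 0.06;0 0 0 0 0 0 0.065;0 0 0 0 0 0 0.065;0 0 0.02 0 0 0 0.065;0 0 0.03 0 0 0 0.065;0 0 0.04 0 0 0 0.07;0 0 0.05 0 0 0 0.07;0 0 0.05 0 0 0 0.07;-0.02 -0.04 0.02 0 0 0 0.07;-0.02 -0.055 0 0 0 0 0.07;-0.02 -0.055 0 0 0 0 0.07;-0.02 -0.055 0 0 0 0 0.07;-0.01 -0.055 0 0 0 0 0.07;0 -0.055 0 0 0 0 0.07;0 -0.055 0 0 0 0 0.07;0 -0.055 0 0 0 0 0.07;0 0 0 0 0 0 0.07;0 0 0 0 0 0 0.07",
)

```text
clock: 38.45
tcp_pos: [0.4285, -0.0686, 0.3031]
orientation: [0.561, 0.828, 0.007, 0.012]
ft_force: [-0.2, -0.3, -0.3]
finger_gap: 0.821
```

```bash
python3 - <<'E'
from fw import *
t=camera("top"); s=camera("side")
B={"jug_large":(.5977,.181,.378),"jug_medium":(.5586,.2796,.378),"jug_small":(.5239,.3669,.378)}
a=.378; R=np.array([[np.cos(a),np.sin(a)],[-np.sin(a),np.cos(a)]])
for n,p in B.items():
    for c,k in((t,"t"),(s,"s")):
        r=fit(c,n,p,None,f"{k}_end_{n}")[n]; print("   offset in bay mm",np.round(1000*R@(r[:2]-p[:2]),1),"yaw deg",round(np.degrees(r[2]-a),1))
im=t["img"][150:350,140:520]; cv2.imwrite("pics/tend.png",cv2.resize(im,None,fx=2.1,fy=2.1))
im=s["img"][120:400,130:510]; cv2.imwrite("pics/send.png",cv2.resize(im,None,fx=2.1,fy=2.1))
print(manip.get_obs()["clock"])
E
```

```text
1 jug_large [0.5977 0.181  0.178 ] 1.0
   offset in bay mm [0. 0.] yaw deg -11.5
1 jug_large [0.6041 0.1849 0.3487] 0.22
   offset in bay mm [7.4 1.2] yaw deg -1.7
1 jug_medium [0.5634 0.281  0.3559] 0.064
   offset in bay mm [ 4.9 -0.5] yaw deg -1.3
1 jug_medium [ 0.523   0.3661 -0.0262] 0.389
   offset in bay mm [-1.1 93.5] yaw deg -23.2
1 jug_small [0.5239 0.3669 0.178 ] 1.0
   offset in bay mm [0. 0.] yaw deg -11.5
1 jug_small [0.525  0.3695 0.352 ] 0.11
   offset in bay mm [1.9 2. ] yaw deg -1.5
39.75
```

View pics/tend.png

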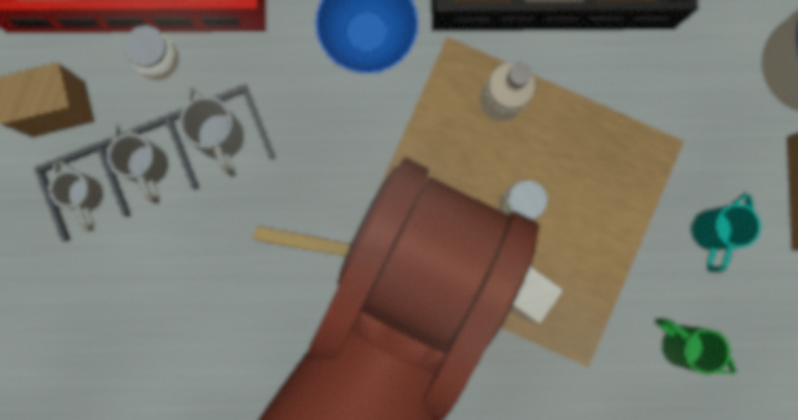

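View pics/send.png

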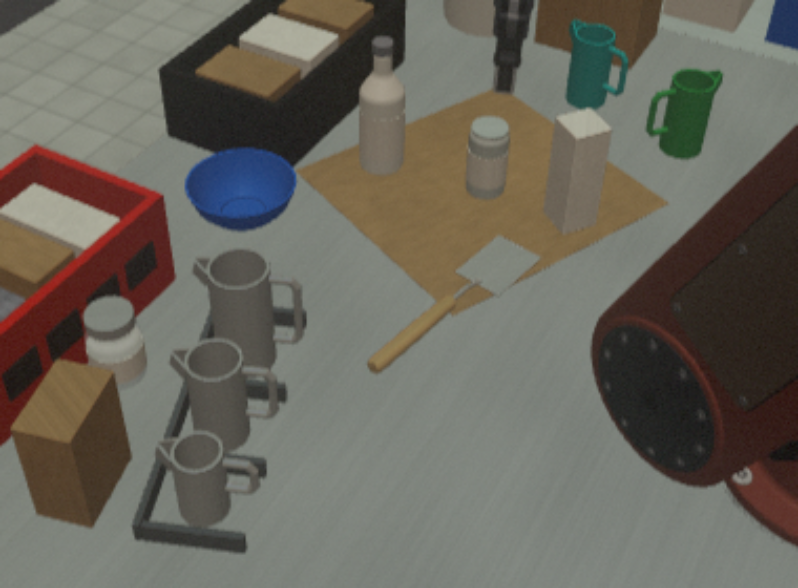

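The top view shows all three jugs upright in their bays with handles to the front. The failed fits (cost 1.0, and the medium in the side view) locked onto a wrong mask or the neighbouring jug. All the other fits agree, so I'm handing in.

```bash
python3 -c "
from rig import manip
print(manip.sign_off())"
```

```text
the job is handed in; nothing more can be done
None
```

All three steel jugs stand upright in their matching bays, with handles out of the open side and lips towards the back rail. I handed in at about 40 s of the 72 s allowed.

**What I did:** The jug already in the widest bay was the large one, facing the wrong way. I lifted it, turned it about 147° and set it back. I then carried the medium and small jugs from the board to the middle and narrowest bays. I lowered each jug until the force or height reading showed contact before opening the gripper.

**Last checks:**

| Jug | Offset from bay centre towards the back rail | Sideways offset | Yaw error | View used |
|---|---|---|---|---|
| Large | 5–7 mm | about 1 mm or less | 0.5–1.7° | top after placing, side at the end |
| Medium | about 5 mm | under 1 mm | about 1.3° | top |
| Small | 2 mm | 2 mm | 1.5° | side |

- **Inside the bays:** each body stays clear of the dividers and the rail with these offsets.
- **Bystanders:** the ones in view and both coloured look-alikes looked unmoved in the last pictures; I did not measure them.

**Checks that failed or disagreed:**
- **Final pose fits:** three of the six failed. The top-view fits of the large and small jugs did not converge, and the side-view fit of the medium locked onto the small jug. For those I relied on the other view and the pictures.
- **Medium set-down:** the force reading was unclear. The jug stopped sinking while the force still showed roughly its weight, then read +3.7 N, which I took as contact before releasing.

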